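Refit the blade of a dust-extraction blast gate

TASK

The dust port's gate blade has been taken out for cleaning and its locking bolt is still thrown across the blade slot. First draw the bolt back by its red-knobbed handle and swing the handle over towards the blade's tray into the yellow parking notch so that it lies down and the bolt stays clear; then slide the aluminium blade, orange lip outermost, into the slot until it is fully home. Leave the bolt parked and everything else on the bench where it is.

Things in the scene. Friction and masses are not known exactly. Their poses are not given: they have to be found in the camera images.
- gate: Fixed blast gate. Origin: table level under the slot mouth's middle; x = the way the blade goes in, y towards the bolt housing. Grey bed (blade's tray) top z 30 mm, x -170 to 115, y +-75 mm. Blue frame x 0 to 115, top z 55 mm; aluminium collar on it: radius 46, centre x 72, top z 80 mm.
- slot (a point): Middle of the blade slot's mouth, on the bed: gate (0, 0, 30) mm. Slot 93 mm wide (y +-46.5), z 30 to 43 mm, back stop at gate x 108 mm. Flared aluminium lead-in cheeks, top z 46 mm, inner faces from y +-47 mm at the mouth to y +-70 mm at x -50 mm.
- housing (a point): Bolt housing: middle of its roof slot at the gate end, gate (22, 75, 56) mm. Blue block, gate y 75 to 205, x 2 to 42, top z 56 mm. Bolt axis along y at gate x 22, z 39 mm. The handle stands and runs along y in a 12.5 mm wide roof slot. A yellow plate clamped on the housing has the parking notch.
- housing_end (a point): Far end of the roof slot, gate (22, 200, 56) mm. Yellow plate, set anew each time: notch centre at gate y 144 to 164 mm, 15 mm wide, cut through roof and side wall to -x so the handle can swing over and lie level. Just past the notch the plate (top z 64 mm) bridges the roof slot: hard stop. Handle against the stop = 2.5 mm past the notch centre, free to swing into it.
- bolt: Smooth loose steel bolt captive in its bore. Origin on the pin's axis under the handle. Pin 18 mm diameter along y, from -82 mm (tip, in the blade slot) to +35 mm; handle: 10 mm rod along +z, red ball of 20 mm diameter centred at z 52 mm. Upright at the start (leans a few degrees either way); parked, its z axis points level towards the gate's -x and its knob hangs outside the housing.
- bolt_knob (a point): centre of the bolt's red ball
- blade: Loose aluminium gate blade 140 (x) x 90 (y) x 10 mm, origin at the centre of its underside. On top at its -x end an orange lip 12 mm thick (x -68 to -56), 50 mm wide (y +-25), z 9 to 27 mm. The +x end goes in first; home, that end meets the back stop and 32 mm with the lip stay outside (blade origin at gate x 38 mm).
- blade_lip (a point): top centre of the blade's orange lip
- gouge: turning gouge, loose, 260 mm long, wooden handle (bystander)
- spanner: steel spanner, loose, 180 mm long (bystander)
- bowl: small turned wooden bowl, loose, 120 mm across, 50 mm high (bystander)
- blank: pale timber blank, loose, 160 x 50 x 50 mm (bystander)
- glue: white glue bottle with orange cap, standing, 60 mm across, 150 mm high (bystander)
- spindle: dark turned spindle, standing, 48 mm across, 130 mm high (bystander)
- brush: bench brush, loose, 200 mm long (bystander)
Not all that is in view belongs to the job. What is shaped like the blade but pink is not meant. There is more than one size of the bolt; the job needs the larger.

How it is judged:
By the outcome, as a careful person would: the job done as asked, in the order asked, and still so for the second after the job is handed in, with the robot touching nothing.
It also fails if it takes over 64 s, if anything falls off the work surface, if the arm or the gripper's body presses on something with over 40 N, if the wrist force passes 120 N, or if a joint passes its speed limit or range.

ROBOT

A 6-joint arm with a two-finger parallel gripper is mounted at the origin on the work surface. World frame = base frame: x ahead of the robot, y to its left, z up, the work surface at z = 0. Lengths are in m, angles in rad, forces in N, time in s.
With the tool pointing down it reaches from about 0.25 to 0.725 m from the base axis. Payload 4 kg.
Tool frame: the origin (TCP) lies on the centre line of the jaws, within the pads' length; the fingertips stand 25 mm ahead of it and the grasp point (between the pads) lies 6 mm ahead of it; z points along the fingers, x is the direction in which the jaws open and shut, and the axes are right-handed (so a half turn about z gives the same grasp; the last joint's range is limited). The gripper opens to 85 mm and grips with 20 to 120 N. Pads are 22 mm wide; open, the fingers measure 114 mm over their backs; the gripper's body (76 mm by 85 mm) begins 54 mm behind the grasp point. The pads swing forward as they close: fully open they stand 13 mm farther back than shut.
Start: joints at [1.318, 0.241, 0.005, 1.335, 0, 1.571], TCP at [0.125, 0.484, 0.256] pointing down, gripper open.
Joint ranges: [-2.72, 2.72], [-1.05, 1.87], [-1.09, 1.28], [-1.99, 2.15], [-1.42, 1.44], [-3.14, 3.14]. Speed limits (rad/s): [2.79, 2.79, 3.14, 3.14, 3.14, 3.14].

INTERFACE

Orientations are given as a unit quaternion [x, y, z, w].
In Python, from workcell import bot, imaging, order gives the robot as it stands.
- The arm moves only by the tool carry_out, never from a script. Its argument "moves" is a list of rows, each a list of 5 numbers: the shift along the tool's x, y, z scaled (see below), then the turn about the tool's z scaled (see below), then the opening, from -1 (shut) to 1 (fully open). In form: [[tx, ty, tz, roll, hand], ...]. A call has 1 to 20 rows; each row is the pose to reach, as a shift and turn from the pose commanded when the call began, along the tool's axes at that moment; what a row does not reach only later rows make up. The controller multiplies each number of a shift by 0.1 m and each number of a turn by 90 degrees. A row lasts 1/10 s, in which the tool goes at most 50 mm and 8.59 degrees, less where a joint would pass 70% of its speed; a pose out of reach is approached as far as the arm can. A call with a number of a shift or a turn outside -1 to 1 is refused whole. A call with a gripper value outside its range is refused whole. The fingers move at their own pace and stop on an object; the grip force is fixed at half the most. Time passes only in rows, so rows that repeat a pose let the fingers close. It gives the time, the measured TCP pose, the force and the opening at its end, in the units of the state.
- bot.get_obs(): the state, without advancing time (a new reading comes with each control period).
- imaging.camera(name): name is "scene" or "top"; returns the picture (400x640x3 uint8, red, green, blue); there is no depth.
- imaging.camera_model(name): a dict with "fovy" (degrees; the focal length in pixels is half the picture's height over the tangent of half this angle, whatever the lens; pixels are square), "cx", "cy" (the principal point, pixels), "eye" and "rotation" of the camera in the world. Camera axes: x right, y up, looking along -z (the intrinsics and any distortion apply to the point x, -y, -z); pixel columns grow to the right and rows downward; lengths in m; the calibration is good to about 2 mm. A picture is of the moment at which its call begins. camera_model takes no time and is no camera call.
- order.job_done(): hands the job in, once; it reports no verdict.
The state is a dict: "clock": time; "joint_pos": joint angles; "joint_vel": joint speeds; "tau": joint torques, N m; "eef_pos": TCP position; "tool_rot": TCP orientation; "ft_force": force on the tool from outside, world axes, zero at the start; "ft_torque": the same for the moment, N m; "grip_width": finger opening in m.
Only numpy, scipy, OpenCV 4.12 (cv2) and the standard library are available. Lean on these libraries where they do the work, as an engineer would, in place of code of your own. Each camera call takes 0.05 s, during which the arm holds its last target.

## Working session

There is one attempt and no reset: what is moved stays moved. The work goes in short steps, Python scripts to look and compute and a tool call to move; the robot and the scene stay as the last step left them, time stands still between calls to the robot, and variables do not carry over. Pictures are saved under pics/ and viewed, and the job is handed in when it is done.

Besides the shell and the picture viewer there is one more tool, called by a JSON object that holds its "name" and its "arguments". carry_out: Moves the arm, as the interface text tells. Its arguments: {"type":"object","properties":{"moves":{"type":"array","items":{"type":"array","items":{"type":"number","minimum":-1,"maximum":1}}}},"required":["moves"]}

```bash
ls; mkdir -p pics; python3 - <<'E'
from workcell import bot, imaging, order
import cv2
for n in ("scene","top"):
    im=imaging.camera(n); cv2.imwrite(f"pics/{n}0.png",im[:,:,::-1]); print(n,imaging.camera_model(n))
print(bot.get_obs())
E
```

```text
pics
scene {'fovy': 53.16479981387744, 'cx': 320.51267197049714, 'cy': 199.29382792270027, 'eye': array([1.15346607, 0.34219416, 0.90216126]), 'rotation': array([0.17254489, 0.30764092, 0.80520774, 0.47668209])}
top {'fovy': 50.0805787954427, 'cx': 316.8744768280224, 'cy': 200.2188833365674, 'eye': array([0.3603031 , 0.00496355, 1.32024213]), 'rotation': array([ 0.03912312, -0.05443667, -0.69852585,  0.71243783])}
{'clock': 0.1, 'joint_pos': array([ 1.31798991e+00,  2.41322953e-01,  3.83290577e-03,  1.33523203e+00,
       -1.46747806e-05,  1.57082940e+00]), 'joint_vel': array([-0.00083719, -0.00071511,  0.00071389,  0.00148857,  0.00151352,
       -0.00023337]), 'tau': array([-4.73719956e-04, -3.73137939e+01,  2.53009182e+01,  1.08301968e-02,
       -1.28752063e-04,  2.38042205e-06]), 'eef_pos': array([0.12492918, 0.48358023, 0.25549935]), 'tool_rot': array([ 7.90617799e-01,  6.12309210e-01, -7.56754117e-04,  5.95403670e-04]), 'ft_force': array([0.47372855, 0.04028208, 0.35910581]), 'ft_torque': array([0.00125948, 0.02599818, 0.06419955]), 'grip_width': 0.0854190253190503}
```

View pics/scene0.png

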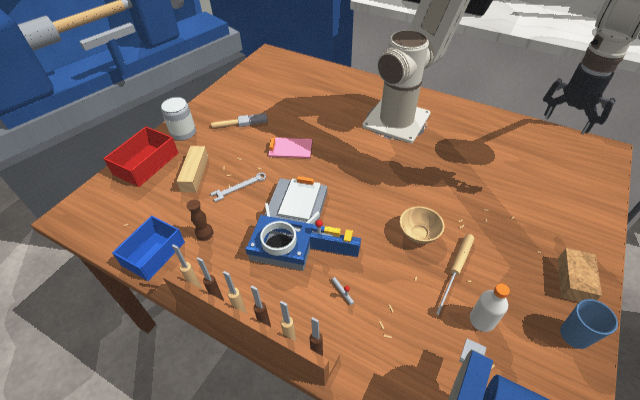

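View pics/top0.png

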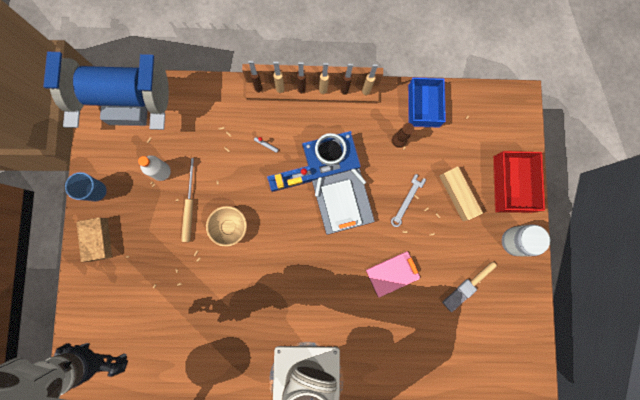

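```bash
python3 - <<'E'
import cv2
t=cv2.imread("pics/top0.png");s=cv2.imread("pics/scene0.png")
cv2.imwrite("pics/t1.png",cv2.resize(t[120:245,255:385],None,fx=6,fy=6,interpolation=cv2.INTER_CUBIC)[:600,:780] if 0 else cv2.resize(t[125:240,255:385],None,fx=5,fy=5,interpolation=cv2.INTER_CUBIC))
cv2.imwrite("pics/s1.png",cv2.resize(s[165:275,235:375],None,fx=5,fy=5,interpolation=cv2.INTER_CUBIC))
E
```

```text
(no output)
```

View pics/t1.png

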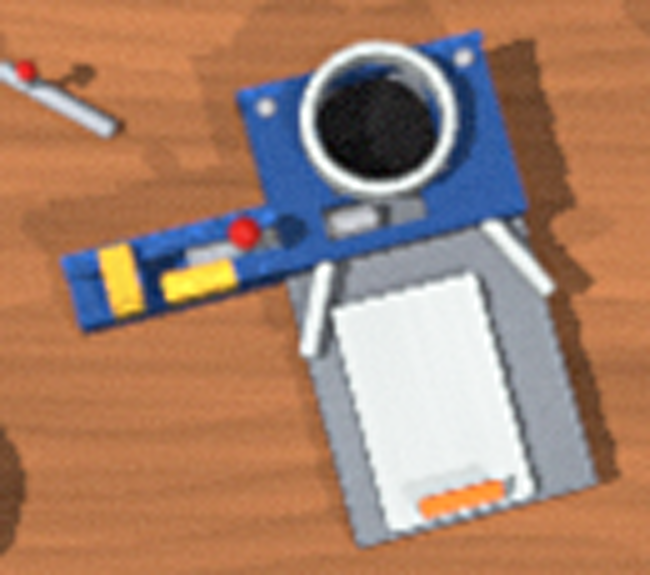

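View pics/s1.png

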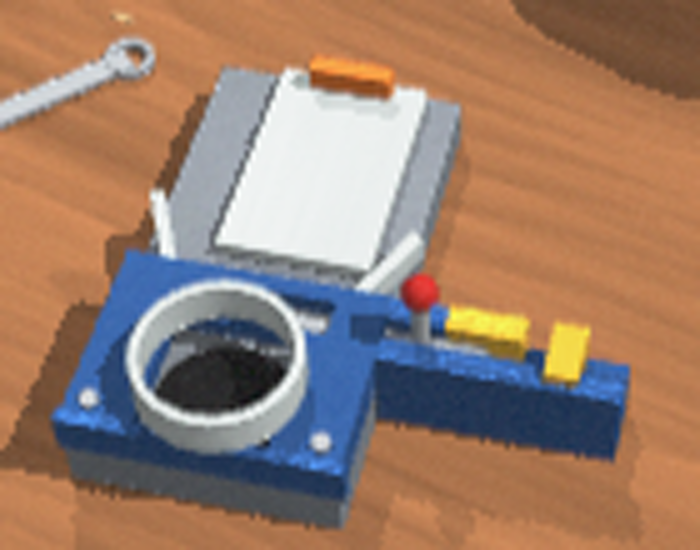

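```bash
cat > h.py <<'E'
import numpy as np, cv2
from scipy.spatial.transform import Rotation as R
from scipy.optimize import least_squares
CAM={'scene':dict(fovy=53.16479981387744,cx=320.51267197049714,cy=199.29382792270027,eye=np.array([1.15346607,0.34219416,0.90216126]),q=[0.17254489,0.30764092,0.80520774,0.47668209]),
'top':dict(fovy=50.0805787954427,cx=316.8744768280224,cy=200.2188833365674,eye=np.array([0.3603031,0.00496355,1.32024213]),q=[0.03912312,-0.05443667,-0.69852585,0.71243783])}
def proj(n,P):
    c=CAM[n];f=200/np.tan(np.radians(c['fovy']/2))
    p=(np.atleast_2d(P)-c['eye'])@R.from_quat(c['q']).as_matrix()
    return np.c_[c['cx']+f*p[:,0]/-p[:,2],c['cy']-f*p[:,1]/-p[:,2]]
def ray(n,uv):
    c=CAM[n];f=200/np.tan(np.radians(c['fovy']/2))
    d=R.from_quat(c['q']).apply([(uv[0]-c['cx'])/f,-(uv[1]-c['cy'])/f,-1]);return c['eye'],d/np.linalg.norm(d)
def onz(n,uv,z):
    e,d=ray(n,uv);return e+d*(z-e[2])/d[2]
def tri(uvs):
    A=np.zeros((3,3));b=np.zeros(3)
    for n,uv in uvs.items():
        e,d=ray(n,uv);M=np.eye(3)-np.outer(d,d);A+=M;b+=M@e
    return np.linalg.solve(A,b)
def T(p,P,z0=0):
    c,s=np.cos(p[2]),np.sin(p[2]);P=np.atleast_2d(P)/1000.
    return np.c_[p[0]+c*P[:,0]-s*P[:,1],p[1]+s*P[:,0]+c*P[:,1],P[:,2]+z0]
def fit(obs,p0,z0=0):
    def r(p): return np.concatenate([(proj(n,T(p,[P for P,_ in o],z0))-np.array([u for _,u in o])).ravel() for n,o in obs.items()])
    s=least_squares(r,p0,loss='soft_l1');return s.x,r(s.x).reshape(-1,2)
def inv(p,w):
    c,s=np.cos(p[2]),np.sin(p[2]);d=np.array(w[:2])-p[:2];return np.array([c*d[0]+s*d[1],-s*d[0]+c*d[1],w[2]])*1000
E
cat > m1.py <<'E'
from h import *
t=lambda x,y:(255+(x+.5)/5-.5,125+(y+.5)/5-.5)
s=lambda x,y:(235+(x+.5)/5-.5,165+(y+.5)/5-.5)
G={'top':[((-170,75,30),t(360,545)),((-170,-75,30),t(598,484)),((115,75,55),t(237,92)),((115,-75,55),t(481,33)),((0,-75,55),t(527,212)),((42,205,56),t(62,258)),((2,205,56),t(83,331)),((72,0,80),t(379,119))],
'scene':[((-170,-75,30),s(222,68)),((-170,75,30),s(462,103)),((0,-75,55),s(128,250)),((115,-75,55),s(55,415)),((115,75,55),s(340,470)),((42,205,56),s(613,392)),((2,205,56),s(630,366))]}
g,r=fit(G,[.5,-.05,.2]);print('gate',g,np.degrees(g[2]));print(r.round(1).tolist())
for n in G:
    gg,r=fit({n:G[n]},g);print(n,gg,r.round(1).tolist())
B={'top':[((70,45,10),t(332,310)),((70,-45,10),t(474,272)),((-70,45,10),t(386,532)),((-70,-45,10),t(538,490))],
'scene':[((70,-45,10),s(216,245)),((70,45,10),s(367,270)),((-70,45,10),s(428,95)),((-70,-45,10),s(287,68))]}
b,r=fit(B,g,.03);print('blade',b,np.degrees(b[2]));print(r.round(1).tolist())
print('blade in gate',inv(g,[b[0],b[1],.03]),np.degrees(b[2]-g[2]))
k=tri({'top':t(244,233),'scene':s(421,292)});print('knob',k,inv(g,k))
for x,y in [(163,280),(145,317),(130,243),(235,285)]: print(inv(g,onz('top',t(x,y),.064)))
E
python3 m1.py
```

```text
gate [ 0.61390932 -0.07870185  0.27903279] 15.987401432166706
[[0.3, 0.6], [0.4, 0.1], [0.8, -0.2], [-0.5, -0.4], [0.5, -0.5], [-0.1, 0.2], [-1.0, -1.7], [0.4, -0.3], [0.1, -1.2], [-0.0, -0.6], [-0.1, -0.7], [0.0, 0.4], [-0.3, 0.2], [1.4, 1.3], [0.6, -5.8]]
top [ 0.61325281 -0.07831628  0.28021737] [[0.2, 0.8], [0.3, 0.3], [0.6, 0.1], [-0.7, -0.2], [0.3, -0.3], [-0.2, 0.5], [-1.1, -1.4], [0.2, -0.1]]
scene [ 0.6148798  -0.07878054  0.27683901] [[0.1, -1.0], [-0.1, -0.3], [-0.3, -0.5], [-0.3, 0.6], [-0.6, 0.5], [1.2, 1.7], [0.4, -5.4]]
blade [ 0.52003372 -0.09419288  0.27045641] 15.496010935263609
[[-0.3, -0.8], [-0.1, -0.4], [0.6, -0.4], [-0.8, 0.5], [-0.4, -0.6], [0.6, 0.0], [0.3, -0.9], [-0.5, -0.2]]
blade in gate [-94.51134233  10.96391093  30.        ] -0.4913904969030973
knob [0.60919937 0.02044743 0.09057039] [22.78051036 96.61166202 90.57039158]
[ 12.66711819 149.55823949  64.        ]
[ -6.20673194 165.42526214  64.        ]
[ 39.33277197 162.98239098  64.        ]
[ -1.12315892 108.91969326  64.        ]
```

The gate bolt is the knobbed one in the blue housing, at top (303.5,171.5) and scene (319,223). The small loose bolt at top (260,139) is the wrong size. The white blade on the tray at top (340,205) is the one meant. The pink one at top (393,273) is not. The 5x crops show both clearly. The knob triangulates to z 90.6 mm against 91 expected, so the measurement holds.

{"name": "carry_out", "arguments": {"moves": [[-0.56,1,0,-0.339,0],[-0.56,1,0,-0.339,0],[-0.56,1,0,-0.339,0],[-0.56,1,0,-0.339,0],[-0.56,1,0,-0.339,0],[-0.56,1,0,-0.339,0]]}}

```text
clock: 0.7
eef_pos: [0.2078, 0.4048, 0.2561]
tool_rot: [0.603, 0.798, -0.0, -0.0]
ft_force: [0.4, 0.3, -0.1]
grip_width: 0.043
```

```bash
cat > d.py <<'E'
import sys
from h import *
from workcell import bot
g=np.array([0.6138,-0.0787,0.2793])
o=bot.get_obs();p=o['eef_pos'];M=R.from_quat(o['tool_rot']).as_matrix()
print('t',o['clock'],'gate',inv(g,p).round(1),'yaw err of x',np.degrees(np.arctan2(M[1,0],M[0,0]))-90-np.degrees(g[2]),'grip',o['grip_width'],'F',o['ft_force'].round(1),'tilt',M[2].round(4),'j',o['joint_pos'].round(2))
if len(sys.argv)>3:
    w=T(g,[[float(a) for a in sys.argv[1:4]]])[0]; print('world',w,'move units',((w-p)@M*10).round(3))
E
python3 d.py 22.8 96.6 140
```

```text
t 0.7 gate [-257.   576.7  256.1] yaw err of x -0.11269047724857373 grip 0.0429524408261099 F [ 0.4  0.3 -0.1] tilt [-3.e-04 -5.e-04 -1.e+00] j [ 1.1   0.15 -0.11  1.31  0.    0.82]
world [0.60908551 0.02044219 0.14      ] move units [-4.796  2.808  1.161]
```

{"name": "carry_out", "arguments": {"moves": [[-1,0.6,0,0,0],[-1,0.6,0,0,0],[-1,0.6,0,0,0],[-1,0.6,0,0,0]]}}

```text
clock: 1.1
eef_pos: [0.2941, 0.3244, 0.2562]
tool_rot: [0.603, 0.797, -0.0, 0.0]
ft_force: [0.6, 0.3, 0.1]
grip_width: 0.0426
```

{"name": "carry_out", "arguments": {"moves": [[-1,0.6,0,0,0],[-1,0.6,0,0,0],[-1,0.6,0,0,0],[-1,0.6,0,0,0]]}}

```text
clock: 1.5
eef_pos: [0.3793, 0.2456, 0.256]
tool_rot: [0.603, 0.798, -0.0, -0.0]
ft_force: [-0.2, -0.3, -0.7]
grip_width: 0.0429
```

{"name": "carry_out", "arguments": {"moves": [[-1,0.6,0,0,0],[-1,0.6,0,0,0],[-1,0.6,0,0,0],[-1,0.6,0,0,0]]}}

```text
clock: 1.9
eef_pos: [0.4644, 0.1666, 0.2559]
tool_rot: [0.602, 0.798, -0.0, -0.0]
ft_force: [0.5, 0.4, 0.4]
grip_width: 0.0425
```

{"name": "carry_out", "arguments": {"moves": [[-1,0.6,0.5,0,0],[-1,0.6,0.5,0,0],[-1,0.6,0.5,0,0],[-1,0.6,0.5,0,0]]}}

```text
clock: 2.3
eef_pos: [0.5488, 0.087, 0.2038]
tool_rot: [0.602, 0.798, -0.001, -0.001]
ft_force: [-1.1, 0.3, 0.4]
grip_width: 0.0427
```

```bash
python3 d.py 22.8 96.6 107
```

```text
t 2.3 gate [-16.8 177.2 203.8] yaw err of x -0.048805378745992556 grip 0.042749657909925694 F [-1.1  0.3  0.4] tilt [ 8.0e-04 -3.7e-03 -1.0e+00] j [ 0.16  0.38  0.06  1.26  0.   -0.12]
world [0.60908551 0.02044219 0.107     ] move units [-0.806  0.4    0.966]
```

{"name": "carry_out", "arguments": {"moves": [[-0.8,0.4,0.4,0,0],[-0.8,0.4,0.4,0,0],[-0.8,0.4,0.4,0,0],[-0.8,0.4,0.4,0,0]]}}

```text
clock: 2.7
eef_pos: [0.6085, 0.0228, 0.1656]
tool_rot: [0.601, 0.799, -0.0, -0.001]
ft_force: [-0.2, 1.0, 0.4]
grip_width: 0.0428
```

```bash
python3 d.py 22.8 96.6 107; cat > pic.py <<'E'
import sys,cv2
from workcell import imaging
n=sys.argv[1];x0,x1,y0,y1=map(int,sys.argv[3:7]);f=float(sys.argv[7])
im=imaging.camera(n)[:,:,::-1]
cv2.imwrite(f"pics/{sys.argv[2]}.png",cv2.resize(im[y0:y1,x0:x1],None,fx=f,fy=f,interpolation=cv2.INTER_CUBIC))
E
python3 pic.py scene s2 235 375 165 275 5
```

```text
t 2.7 gate [ 22.9  99.1 165.6] yaw err of x 0.08251563079886992 grip 0.04277464477374709 F [-0.2  1.   0.4] tilt [ 0.0018 -0.0024 -1.    ] j [ 0.04  0.51  0.16  1.22  0.   -0.24]
world [0.60908551 0.02044219 0.107     ] move units [-0.026  0.001  0.585]
```

View pics/s2.png

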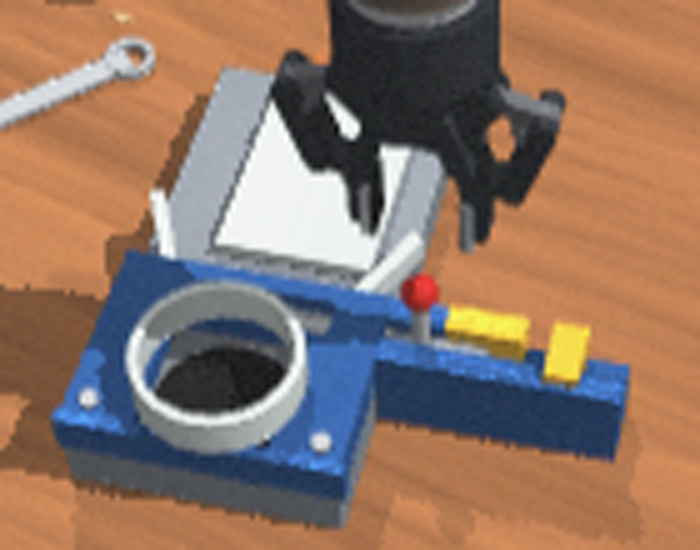

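The open jaws hang straight above the red ball (crop 421,292), with fingertips at (370,230) and (470,245). I'm lowering and closing.

{"name": "carry_out", "arguments": {"moves": [[-0.02,0,0.3,0,0],[-0.02,0,0.58,0,0],[-0.02,0,0.58,0,0],[-0.02,0,0.58,0,0],[-0.02,0,0.58,0,-1],[-0.02,0,0.58,0,-1],[-0.02,0,0.58,0,-1],[-0.02,0,0.58,0,-1],[-0.02,0,0.58,0,-1]]}}

```text
clock: 3.65
eef_pos: [0.6117, 0.0196, 0.1111]
tool_rot: [0.602, 0.799, 0.002, 0.002]
ft_force: [-0.9, 2.2, 6.6]
grip_width: 0.0159
```

```bash
python3 d.py 22 159 107; python3 pic.py scene s3 235 375 165 275 5
```

```text
t 3.65 gate [ 25.   95.1 111.1] yaw err of x 0.04083357819174083 grip 0.01588213932742692 F [-0.9  2.2  6.6] tilt [ 1.0e-04  5.1e-03 -1.0e+00] j [ 0.03  0.55  0.08  1.1   0.   -0.25]
world [0.5911139  0.08020356 0.107     ] move units [ 0.639 -0.03   0.041]
```

View pics/s3.png

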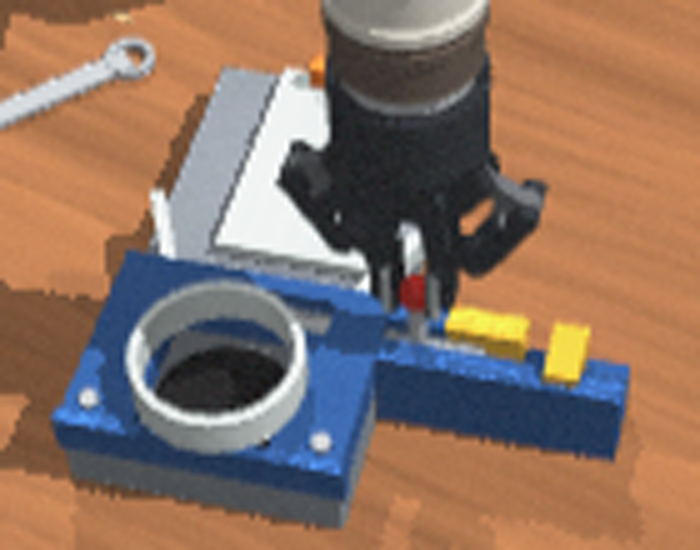

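Grip width reads 15.9 mm on a 20 mm ball, so the hold is above its equator. I'll reopen, go lower and close again.

{"name": "carry_out", "arguments": {"moves": [[0,0,0,0,-0.2],[0,0,0,0,-0.2],[0,0,0,0,-0.2]]}}

```text
clock: 4.0
eef_pos: [0.6099, 0.0187, 0.1082]
tool_rot: [0.602, 0.799, -0.0, -0.0]
ft_force: [0.4, -0.1, -0.2]
grip_width: 0.0342
```

```bash
python3 d.py 22.8 96.6 100; python3 pic.py scene s4 280 350 190 250 10
```

```text
t 4.0 gate [ 23.1  94.7 108.2] yaw err of x 0.004287390214404496 grip 0.03416705737578437 F [ 0.4 -0.1 -0.2] tilt [-1.e-04 -3.e-04 -1.e+00] j [ 0.03  0.55  0.08  1.09 -0.   -0.25]
world [0.60908551 0.02044219 0.1       ] move units [ 0.019 -0.003  0.082]
```

View pics/s4.png

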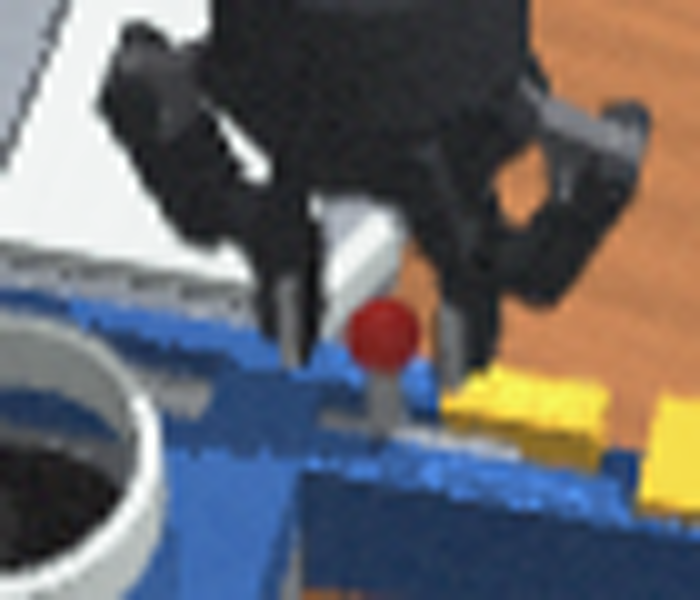

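{"name": "carry_out", "arguments": {"moves": [[0.02,0,0.06,0,-0.2],[0.02,0,0.06,0,-0.2],[0.02,0,0.06,0,-1],[0.02,0,0.06,0,-1],[0.02,0,0.06,0,-1],[0.02,0,0.06,0,-1]]}}

```text
clock: 4.65
eef_pos: [0.6093, 0.0208, 0.102]
tool_rot: [0.602, 0.799, -0.0, -0.0]
ft_force: [-0.1, -0.4, -2.2]
grip_width: 0.0168
```

```bash
python3 d.py 22.8 140 102; python3 pic.py scene s5 280 350 190 250 10
```

```text
t 4.65 gate [ 23.1  96.9 102. ] yaw err of x 0.022816922394572003 grip 0.016827376387592102 F [-0.1 -0.4 -2.2] tilt [ 2.e-04 -6.e-04 -1.e+00] j [ 0.03  0.56  0.07  1.08  0.   -0.25]
world [0.59712087 0.06216038 0.102     ] move units [ 0.431 -0.003  0.001]
```

View pics/s5.png

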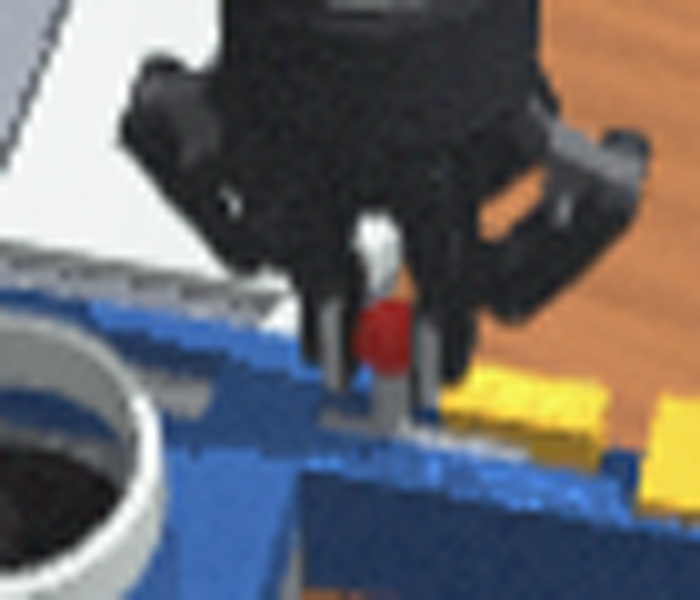

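The pads now straddle the ball's middle (390,335 in the crop) and the residual force is small. The steady ~17 mm width is soft pad compression. I'm drawing the bolt back, stopping short of the stop first.

{"name": "carry_out", "arguments": {"moves": [[0.1,0,0,0,-1],[0.25,0,0,0,-1],[0.4,0,0,0,-1],[0.5,0,0,0,-1],[0.54,0,0,0,-1],[0.54,0,0,0,-1]]}}

```text
clock: 5.3
eef_pos: [0.5942, 0.0739, 0.1022]
tool_rot: [0.601, 0.799, -0.0, -0.0]
ft_force: [0.5, -0.3, -3.0]
grip_width: 0.0158
```

```bash
python3 d.py 22.8 159 102; python3 pic.py scene s6 290 360 195 255 10;  python3 pic.py top t6 255 325 150 210 10
```

```text
t 5.3 gate [ 23.2 152.1 102.2] yaw err of x 0.12679742796432336 grip 0.015831856780459518 F [ 0.5 -0.3 -3. ] tilt [ 1.e-04 -3.e-04 -1.e+00] j [ 0.12  0.54  0.03  1.07  0.   -0.16]
world [0.5918829 0.0804241 0.102    ] move units [ 0.069 -0.004  0.002]
```

View pics/s6.png

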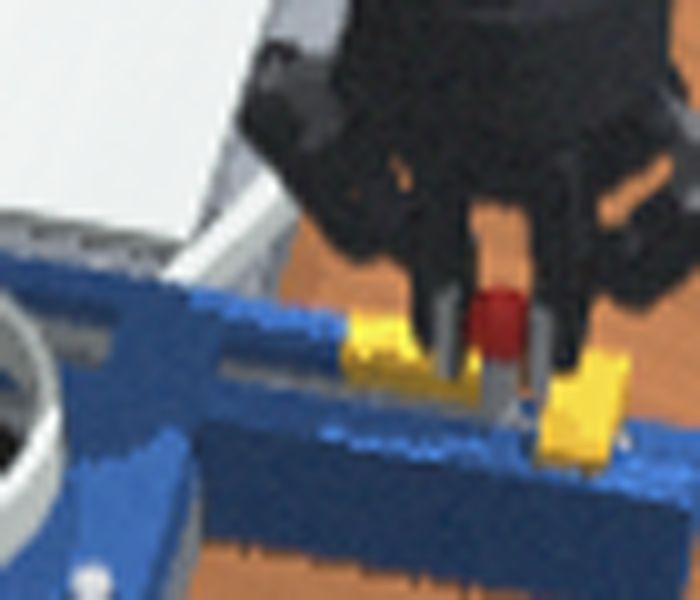

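View pics/t6.png

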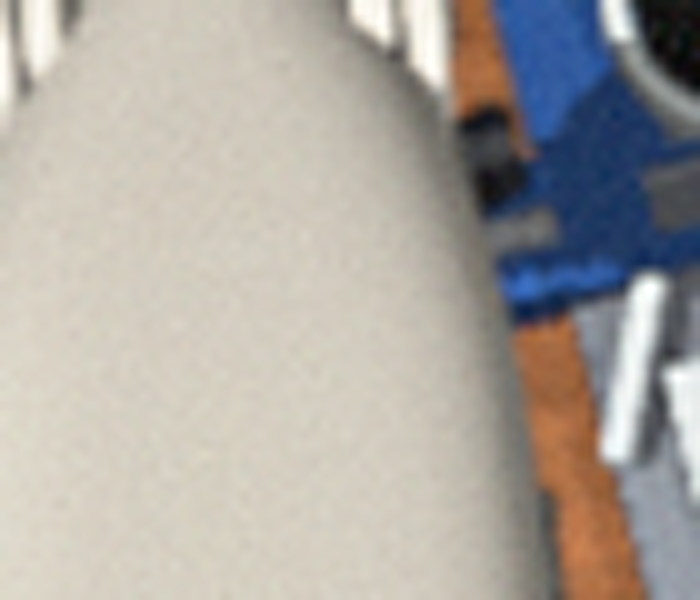

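The ball at crop (498,325) is near the notch, with the rod just short of the yellow bridge at (540,400). I'm creeping to the stop.

{"name": "carry_out", "arguments": {"moves": [[0.03,0,0,0,-1],[0.05,0,0,0,-1],[0.05,0,0,0,-1]]}}

```text
clock: 5.7
eef_pos: [0.5932, 0.0775, 0.1022]
tool_rot: [0.602, 0.799, -0.0, -0.0]
ft_force: [-0.1, -0.4, -4.0]
grip_width: 0.0164
```

```bash
python3 d.py
```

```text
t 5.7 gate [ 23.2 155.8 102.2] yaw err of x 0.008798374157709787 grip 0.016435727816901387 F [-0.1 -0.4 -4. ] tilt [ 1.e-04 -2.e-04 -1.e+00] j [ 0.13  0.54  0.03  1.07  0.   -0.15]
```

{"name": "carry_out", "arguments": {"moves": [[0.02,0,0,0,-1],[0.03,0,0,0,-1],[0.03,0,0,0,-1]]}}

```text
clock: 6.0
eef_pos: [0.5924, 0.0805, 0.1023]
tool_rot: [0.602, 0.799, 0.0, -0.0]
ft_force: [0.2, 0.0, -3.1]
grip_width: 0.0166
```

```bash
python3 d.py;  python3 pic.py scene s7 290 360 195 255 10
```

```text
t 6.0 gate [ 23.3 159.  102.3] yaw err of x 0.030608443215545122 grip 0.016632422693770445 F [ 0.2  0.  -3.1] tilt [ 0. -0. -1.] j [ 0.14  0.54  0.03  1.06  0.   -0.14]
```

View pics/s7.png

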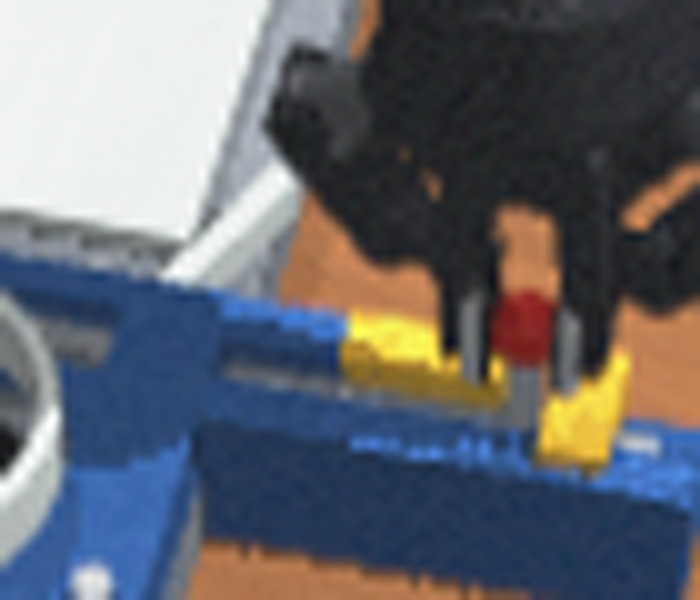

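Rod (crop 522,400) is almost against the bridge (540,400). No contact force yet.

{"name": "carry_out", "arguments": {"moves": [[0.01,0,0,0,-1],[0.02,0,0,0,-1],[0.02,0,0,0,-1]]}}

```text
clock: 6.35
eef_pos: [0.592, 0.0819, 0.1023]
tool_rot: [0.602, 0.799, -0.0, 0.0]
ft_force: [0.7, -0.9, -3.2]
grip_width: 0.0166
```

```bash
python3 d.py
```

```text
t 6.35 gate [ 23.3 160.4 102.3] yaw err of x 0.01087033029947193 grip 0.016605572605486195 F [ 0.7 -0.9 -3.2] tilt [-0.0012  0.     -1.    ] j [ 0.14  0.53  0.03  1.06 -0.   -0.14]
```

{"name": "carry_out", "arguments": {"moves": [[0.01,0,0,0,-1],[0.02,0,0,0,-1],[0.02,0,0,0,-1]]}}

```text
clock: 6.65
eef_pos: [0.5918, 0.0825, 0.1024]
tool_rot: [0.602, 0.798, -0.001, 0.002]
ft_force: [1.6, -6.6, -3.0]
grip_width: 0.0163
```

```bash
python3 d.py;  python3 pic.py scene s8 290 360 195 255 10
```

```text
t 6.65 gate [ 23.3 161.  102.4] yaw err of x -0.05229064650360371 grip 0.016335403413940543 F [ 1.6 -6.6 -3. ] tilt [-3.9e-03  1.0e-04 -1.0e+00] j [ 0.14  0.53  0.03  1.06 -0.   -0.14]
```

View pics/s8.png

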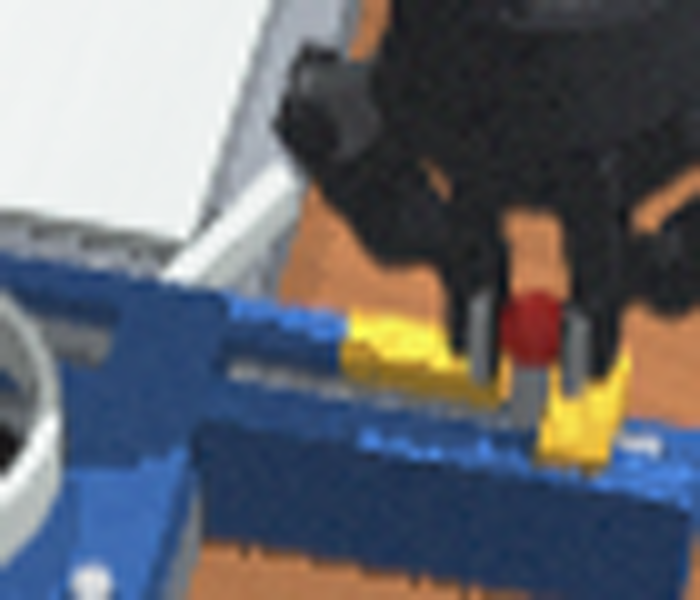

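The stop is found: TCP y about 160.5, with the reaction force rising to 6.6 N. I'm backing off 2.5 mm to the notch centre and swinging along the arc towards -x.

{"name": "carry_out", "arguments": {"moves": [[-0.045,0,0,0,-1],[-0.045,0,0,0,-1],[-0.045,-0.05,0,0,-1],[-0.045,-0.1,0.01,0,-1],[-0.045,-0.15,0.02,0,-1],[-0.045,-0.19,0.03,0,-1],[-0.045,-0.19,0.03,0,-1]]}}

```text
clock: 7.4
eef_pos: [0.574, 0.0749, 0.1002]
tool_rot: [0.601, 0.799, 0.0, 0.0]
ft_force: [0.8, 0.6, 3.2]
grip_width: 0.0169
```

```bash
python3 d.py;  python3 pic.py scene s9 290 360 195 255 10
```

```text
t 7.4 gate [  4.1 158.6 100.2] yaw err of x 0.06078111210978321 grip 0.016852305677143485 F [0.8 0.6 3.2] tilt [ 1.0e-04  1.1e-03 -1.0e+00] j [ 0.13  0.5  -0.03  1.03  0.   -0.15]
```

View pics/s9.png

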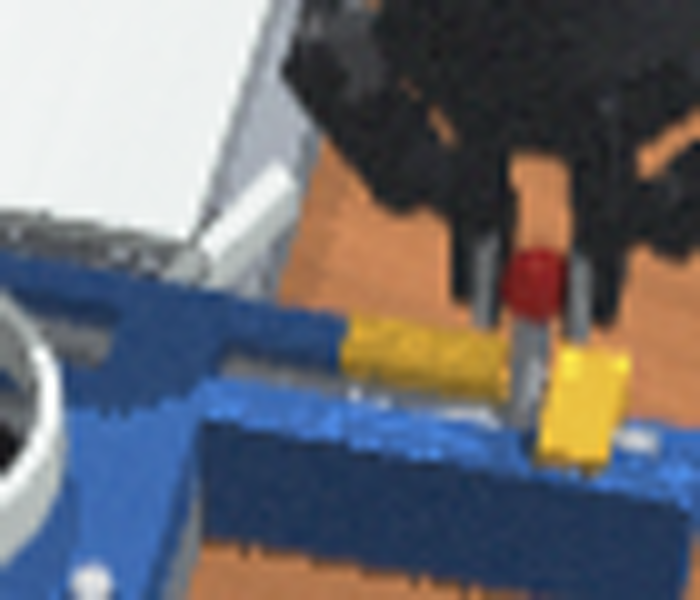

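The handle is swinging freely into the notch, with the rod at crop (527,385) between the yellow pieces. I'll continue to about 38° and then release.

{"name": "carry_out", "arguments": {"moves": [[0,-0.04,0.02,0,-1],[0,-0.08,0.04,0,-1],[0,-0.12,0.065,0,-1],[0,-0.14,0.08,0,-1],[0,-0.14,0.08,0,-1]]}}

```text
clock: 7.95
eef_pos: [0.5604, 0.0705, 0.0925]
tool_rot: [0.602, 0.799, -0.0, 0.0]
ft_force: [-1.3, -1.0, 7.6]
grip_width: 0.0164
```

```bash
python3 d.py;  python3 pic.py scene s10 290 360 195 255 10
```

```text
t 7.95 gate [-10.2 158.1  92.5] yaw err of x -0.0104812602236386 grip 0.016401127457061005 F [-1.3 -1.   7.6] tilt [-4.e-04  0.e+00 -1.e+00] j [ 0.13  0.49 -0.08  1.   -0.   -0.15]
```

View pics/s10.png

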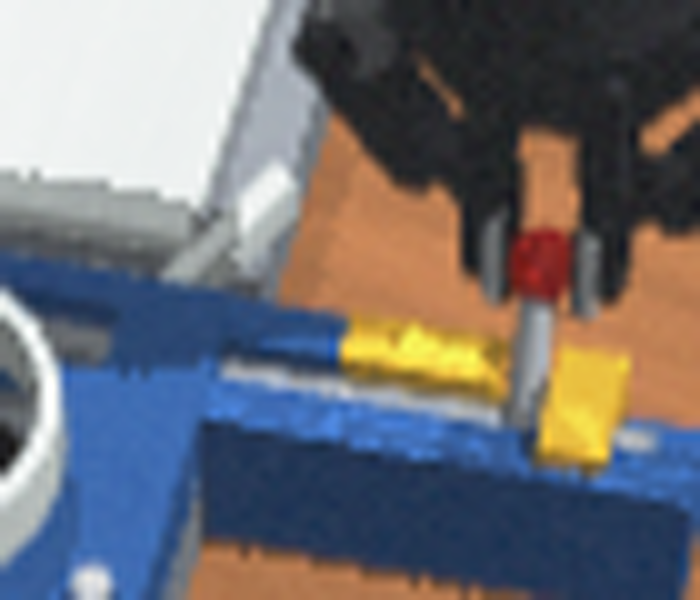

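{"name": "carry_out", "arguments": {"moves": [[0,0,0,0,-0.3],[0,0,0,0,-0.3],[0,0,0,0,-0.3],[0,0,0,0,-0.3]]}}

```text
clock: 8.4
eef_pos: [0.5603, 0.0707, 0.0908]
tool_rot: [0.602, 0.799, -0.001, -0.0]
ft_force: [0.0, 0.6, 0.8]
grip_width: 0.0295
```

```bash
python3 d.py;  python3 pic.py scene s11 290 360 185 245 10
```

```text
t 8.4 gate [-10.2 158.4  90.8] yaw err of x 0.02089788983105123 grip 0.029541331069548597 F [0.  0.6 0.8] tilt [ 1.0e-04 -1.5e-03 -1.0e+00] j [ 0.13  0.49 -0.08  1.   -0.   -0.15]
```

View pics/s11.png

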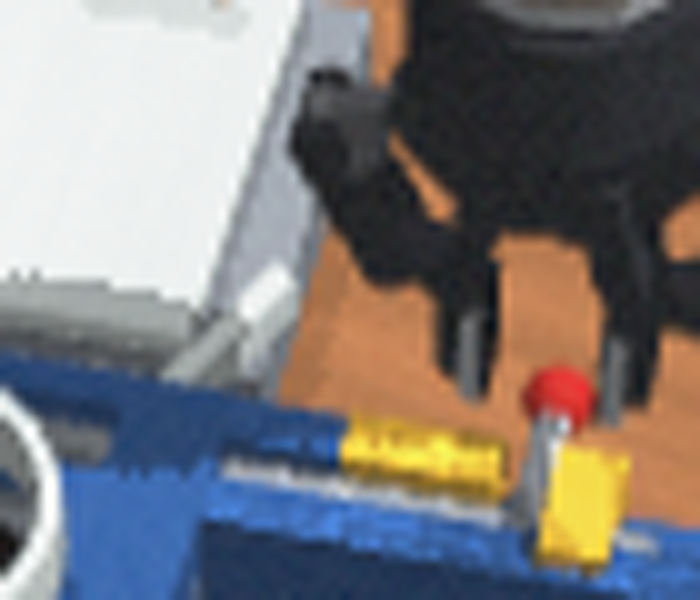

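{"name": "carry_out", "arguments": {"moves": [[0,0,-0.3,0,-0.3],[0,0,-0.6,0,-0.3],[0,0,-0.6,0,-0.3]]}}

```text
clock: 8.75
eef_pos: [0.5637, 0.0712, 0.1556]
tool_rot: [0.602, 0.799, 0.003, 0.003]
ft_force: [0.5, 0.4, 0.0]
grip_width: 0.03
```

```bash
python3 d.py;  python3 pic.py scene s12 290 360 185 245 10; python3 -c "
from h import *
g=np.array([0.6138,-0.0787,0.2793])
for th in (40,60,75,90):
  for y in (158,):
    t=np.radians(th);print(th,(proj('scene',T(g,[[22-52*np.sin(t),y,39+52*np.cos(t)]]))-[290,185])*10)"
```

```text
t 8.75 gate [ -6.9 157.9 155.6] yaw err of x 0.02421241049359324 grip 0.029983065349456196 F [0.5 0.4 0. ] tilt [-0.0013  0.0081 -1.    ] j [ 0.13  0.43  0.    1.14 -0.   -0.15]
40 [[547.9481186 346.2766219]]
60 [[554.53842174 345.15699858]]
75 [[556.66388003 359.30739231]]
90 [[556.30042203 384.88091478]]
```

View pics/s12.png

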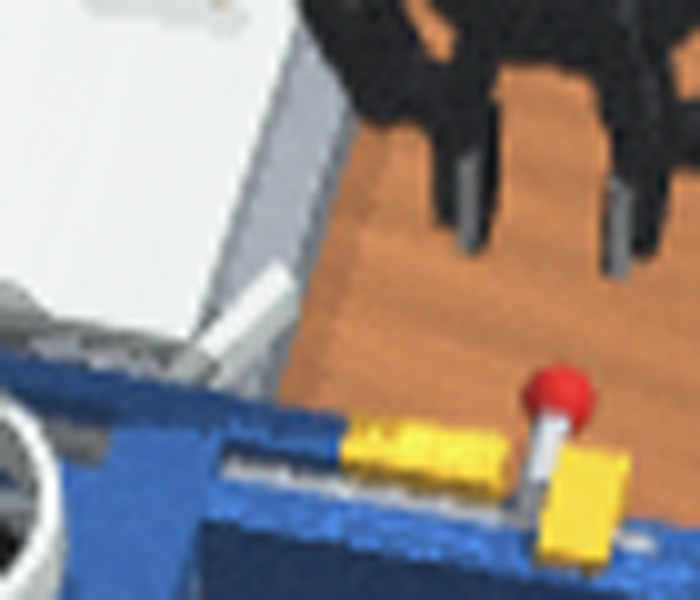

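The handle has dropped flat: ball at crop (560,396) against (556,385) predicted for level. I'm moving to the blade lip and will check the parked bolt from above.

{"name": "carry_out", "arguments": {"moves": [[-0.73,-0.75,0,0,0.6],[-0.73,-0.75,0,0,0.6],[-0.73,-0.75,0,0,0.6],[-0.73,-0.75,0,0,0.6]]}}

```text
clock: 9.2
eef_pos: [0.5077, -0.021, 0.1504]
tool_rot: [0.603, 0.798, -0.0, -0.001]
ft_force: [0.5, -0.1, 0.2]
grip_width: 0.0684
```

{"name": "carry_out", "arguments": {"moves": [[-0.73,-0.75,0,0,0.6],[-0.73,-0.75,0,0,0.6],[-0.73,-0.75,0,0,0.6],[-0.73,-0.75,0,0,0.6]]}}

```text
clock: 9.6
eef_pos: [0.4572, -0.111, 0.151]
tool_rot: [0.602, 0.798, 0.0, -0.0]
ft_force: [1.2, 0.6, 0.6]
grip_width: 0.0682
```

```bash
python3 d.py -156.5 11.5 67;  python3 pic.py scene s13 235 375 165 275 5;python3 pic.py top t13 255 385 125 240 5
```

```text
t 9.6 gate [-159.4   12.1  151. ] yaw err of x -0.06380082484434624 grip 0.0682064435979756 F [1.2 0.6 0.6] tilt [ 6.e-04  3.e-04 -1.e+00] j [-0.24  0.26 -0.26  1.05  0.   -0.52]
world [ 0.46019423 -0.11079001  0.067     ] move units [-0.006  0.029  0.84 ]
```

View pics/s13.png

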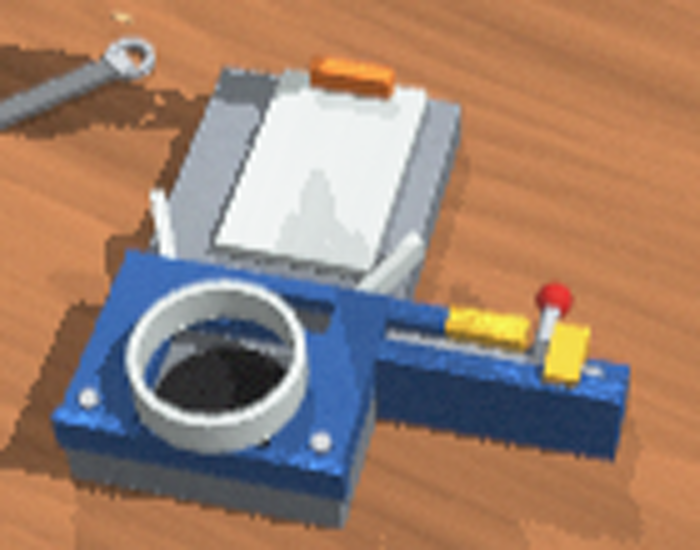

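View pics/t13.png

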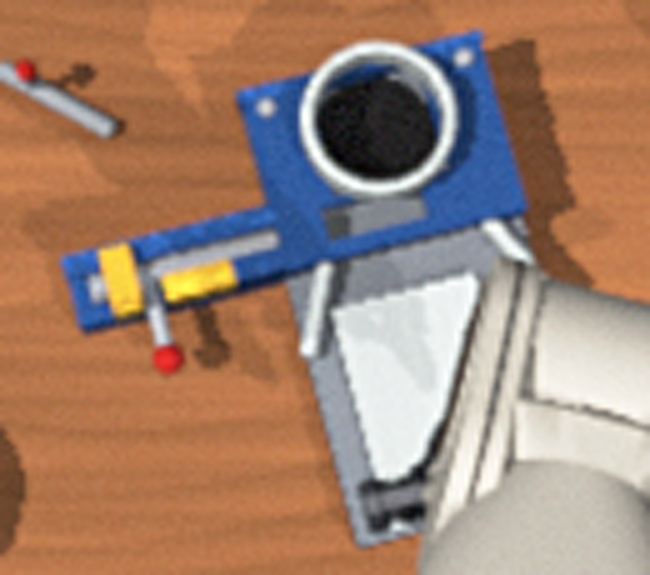

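```bash
python3 - <<'E'
from h import *
g=np.array([0.6138,-0.0787,0.2793]);b=np.array([0.52003372,-0.09419288,0.27045641])
t=lambda x,y:(255+(x+.5)/5-.5,125+(y+.5)/5-.5)
s=lambda x,y:(235+(x+.5)/5-.5,165+(y+.5)/5-.5)
print('knob',inv(g,tri({'top':t(168,358),'scene':s(555,298)})))
P=[(-68,25,27),(-68,-25,27),(-56,25,27),(-56,-25,27),(-56,25,10),(-56,-25,10)]
print('scene',((proj('scene',T(b,P,.03))-[235,165])*5).round(0).tolist())
print('top',((proj('top',T(b,P,.03))-[255,125])*5).round(0).tolist())
E
python3 -c "
import cv2
a=cv2.imread('pics/scene0.png');cv2.imwrite('pics/l1.png',cv2.resize(a[170:190,285:330],None,fx=16,fy=16,interpolation=cv2.INTER_CUBIC))
a=cv2.imread('pics/top0.png');cv2.imwrite('pics/l2.png',cv2.resize(a[210:235,325:370],None,fx=16,fy=16,interpolation=cv2.INTER_CUBIC))"
```

```text
knob [-29.25469894 158.32754213  36.84136336]
scene [[393.0, 66.0], [312.0, 53.0], [388.0, 80.0], [306.0, 67.0], [389.0, 100.0], [308.0, 87.0]]
top [[421.0, 514.0], [502.0, 493.0], [416.0, 495.0], [497.0, 474.0], [414.0, 497.0], [494.0, 476.0]]
```

View pics/l1.png

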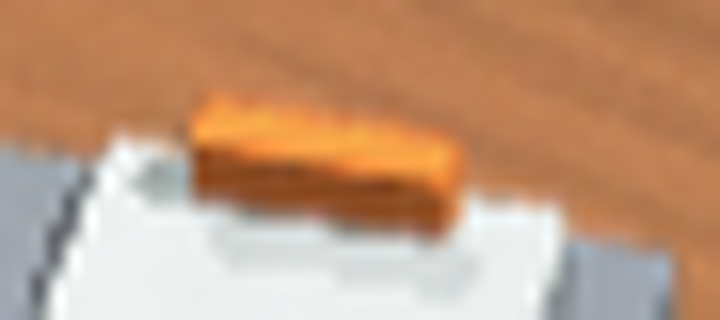

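View pics/l2.png

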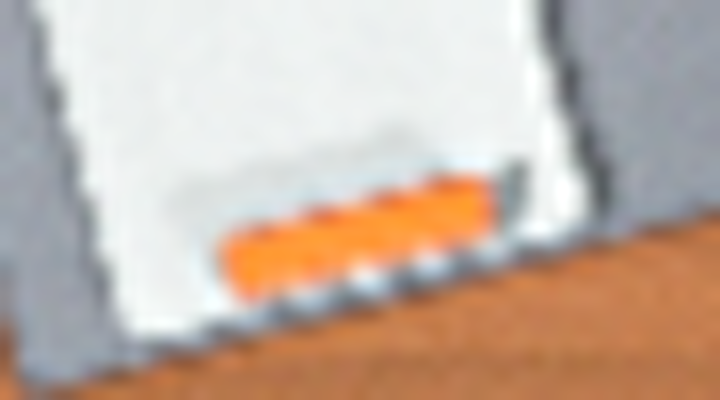

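Parked knob triangulates to gate (-29, 158, 37) mm, against (-30, ~158, 39) expected, so it is level in the notch. The lip corners match the prediction within about 1–2 mm. I'm lowering onto the lip.

{"name": "carry_out", "arguments": {"moves": [[-0.015,0.02,0.4,0,0.6],[-0.015,0.02,0.75,0,0.6],[-0.015,0.02,0.84,0,0.6],[-0.015,0.02,0.84,0,0.6],[-0.015,0.02,0.84,0,0.6]]}}

```text
clock: 10.2
eef_pos: [0.4606, -0.1113, 0.0683]
tool_rot: [0.601, 0.799, 0.0, 0.001]
ft_force: [-0.2, -0.8, 0.5]
grip_width: 0.0684
```

```bash
python3 d.py -157 10.5 67;  python3 pic.py scene s14 275 345 160 220 10
```

```text
t 10.2 gate [-156.2   10.9   68.3] yaw err of x 0.10963935691488658 grip 0.06841896286820835 F [-0.2 -0.8  0.5] tilt [-6.0e-04  1.4e-03 -1.0e+00] j [-0.24  0.36 -0.36  0.84  0.   -0.52]
world [ 0.45998929 -0.1118891   0.067     ] move units [-0.004 -0.008  0.013]
```

View pics/s14.png

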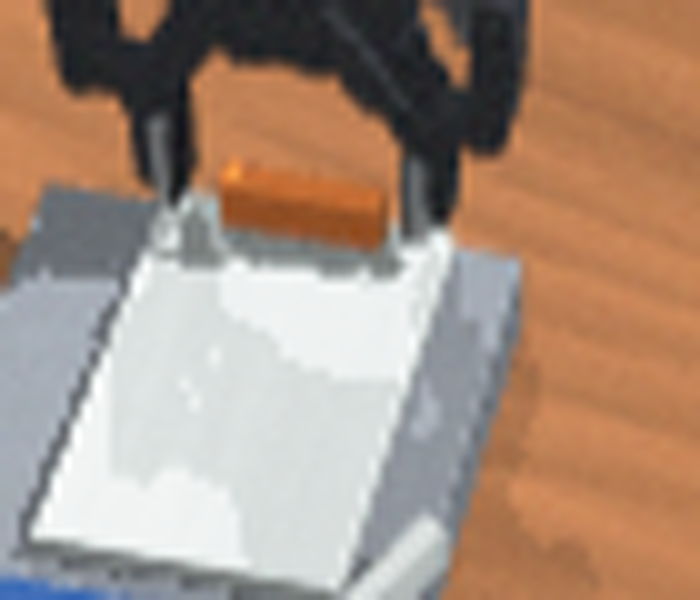

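The jaws straddle the orange lip (crop 220–390, 160–250) with tips just above the blade. I'm closing on it.

{"name": "carry_out", "arguments": {"moves": [[0.01,-0.005,0.015,0,0.6],[0.01,-0.005,0.015,0,-1],[0.01,-0.005,0.015,0,-1],[0.01,-0.005,0.015,0,-1],[0.01,-0.005,0.015,0,-1],[0.01,-0.005,0.015,0,-1]]}}

```text
clock: 10.85
eef_pos: [0.4592, -0.1112, 0.0672]
tool_rot: [0.602, 0.799, 0.001, 0.001]
ft_force: [-1.4, 0.4, 5.7]
grip_width: 0.0478
```

```bash
python3 d.py -157 0 67;  python3 pic.py scene s15 275 345 160 220 10
```

```text
t 10.85 gate [-157.5   11.4   67.2] yaw err of x 0.019180836423078773 grip 0.04783042884972512 F [-1.4  0.4  5.7] tilt [-9.0e-04  2.1e-03 -1.0e+00] j [-0.24  0.36 -0.37  0.84  0.   -0.52]
world [ 0.46288396 -0.12198221  0.067     ] move units [-0.114  0.005  0.002]
```

View pics/s15.png

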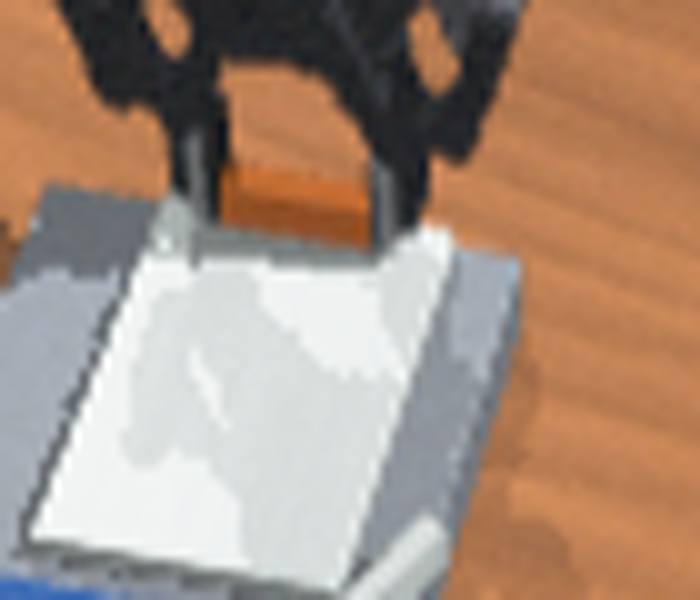

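Gripped: 47.8 mm opening on the 50 mm lip. I'm aligning sideways first, then advancing.

{"name": "carry_out", "arguments": {"moves": [[-0.05,0,0,0,-1],[-0.114,0,0,0,-1],[-0.114,0,0,0,-1],[-0.114,0.05,0,0,-1],[-0.114,0.1,0,0,-1],[-0.114,0.1,0,0,-1]]}}

```text
clock: 11.5
eef_pos: [0.4707, -0.1199, 0.0672]
tool_rot: [0.602, 0.799, -0.001, 0.0]
ft_force: [-4.7, -1.1, 10.4]
grip_width: 0.0479
```

```bash
python3 d.py -24 0 67;  python3 pic.py scene s16 235 375 165 275 5; python3 pic.py top t16 255 385 125 240 5
```

```text
t 11.5 gate [-1.489e+02 -1.000e-01  6.720e+01] yaw err of x -0.027324862399236594 grip 0.04794752982342211 F [-4.7 -1.1 10.4] tilt [-0.0016 -0.0012 -1.    ] j [-0.25  0.38 -0.33  0.86 -0.   -0.53]
world [ 0.59073003 -0.08531639  0.067     ] move units [0.002 1.249 0.   ]
```

View pics/s16.png

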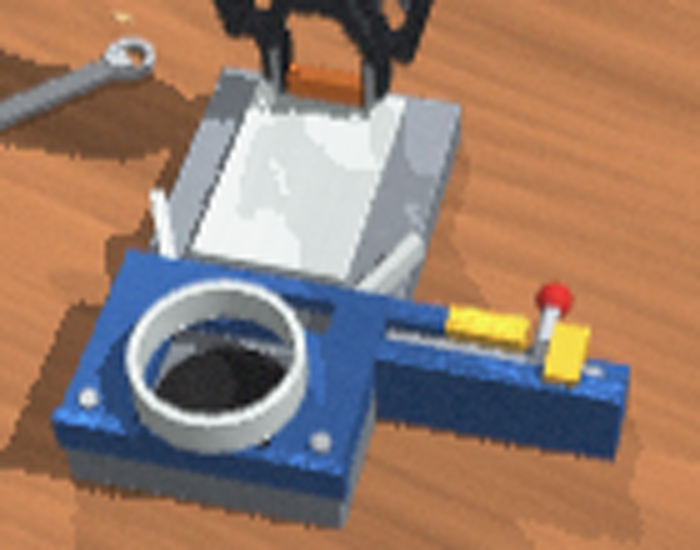

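View pics/t16.png

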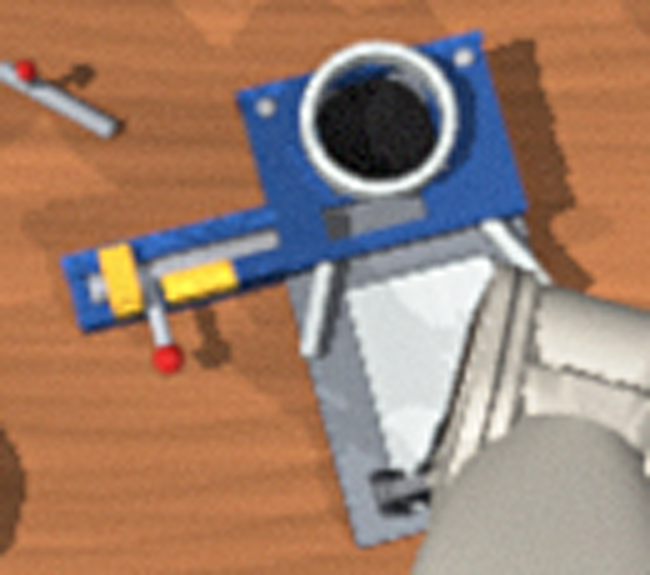

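```bash
python3 - <<'E'
from h import *
g=np.array([0.6138,-0.0787,0.2793])
t=lambda x,y:(255+(x+.5)/5-.5,125+(y+.5)/5-.5)
s=lambda x,y:(235+(x+.5)/5-.5,165+(y+.5)/5-.5)
for n,uv in (('top',t(348,292)),('top',t(492,257)),('top',t(384,470)),('scene',s(190,252)),('scene',s(350,278)),('scene',s(406,97))): print(inv(g,onz(n,uv,.04)).round(1))
for P in ((-14,45,40),(-14,-45,40)): print(P,((proj('top',T(g,[P]))-[255,125])*5).round(0),((proj('scene',T(g,[P]))-[235,165])*5).round(0))
E
```

```text
[-18.4  42.9  40. ]
[-19.8 -47.6  40. ]
[-128.6   50.2   40. ]
[-15.  -45.7  40. ]
[-16.3  46.   40. ]
[-156.   44.   40.]
(-14, 45, 40) [[341. 284.]] [[345. 279.]]
(-14, -45, 40) [[483. 247.]] [[189. 252.]]
```

{"name": "carry_out", "arguments": {"moves": [[0,0.06,-0.01,0,-1],[0,0.12,-0.01,0,-1],[0,0.18,-0.01,0,-1],[0,0.24,-0.01,0,-1],[0,0.24,-0.01,0,-1]]}}

```text
clock: 12.1
eef_pos: [0.494, -0.1125, 0.0672]
tool_rot: [0.602, 0.799, -0.001, -0.0]
ft_force: [-4.5, 0.2, 7.9]
grip_width: 0.0479
```

```bash
python3 d.py -24 0 67;  python3 pic.py scene s17 235 375 165 275 5
```

```text
t 12.1 gate [-124.5    0.5   67.2] yaw err of x 0.03402619031988152 grip 0.04791946469789782 F [-4.5  0.2  7.9] tilt [-1.0e-04 -1.7e-03 -1.0e+00] j [-0.22  0.42 -0.27  0.88 -0.   -0.5 ]
world [ 0.59073003 -0.08531639  0.067     ] move units [-0.006  1.005  0.   ]
```

View pics/s17.png

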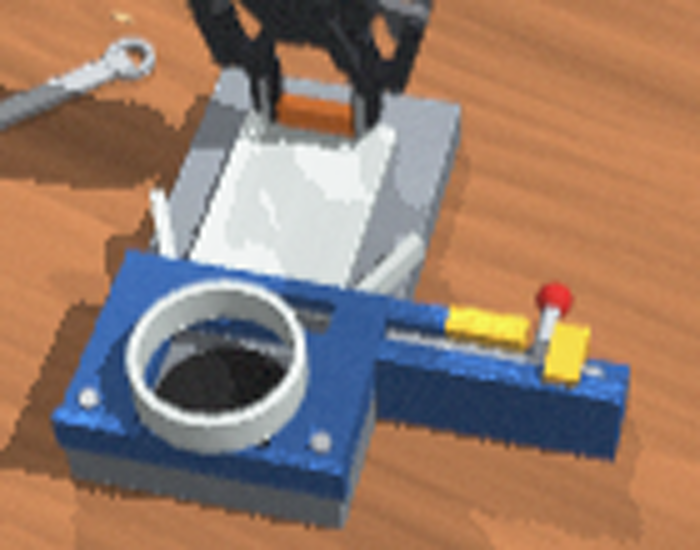

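The blade's nose is under the frame mouth with no side force. I'll continue.

{"name": "carry_out", "arguments": {"moves": [[0,0.08,0,0,-1],[0,0.16,0,0,-1],[0,0.24,0,0,-1],[0,0.3,0,0,-1],[0,0.3,0,0,-1]]}}

```text
clock: 12.65
eef_pos: [0.5241, -0.1039, 0.0672]
tool_rot: [0.601, 0.799, 0.0, 0.0]
ft_force: [-1.9, -0.1, 4.4]
grip_width: 0.0479
```

```bash
python3 d.py -24 0 67
```

```text
t 12.65 gate [-93.2   0.5  67.2] yaw err of x 0.06372932842524293 grip 0.04794136171741914 F [-1.9 -0.1  4.4] tilt [-2.e-04  7.e-04 -1.e+00] j [-0.2   0.46 -0.2   0.91  0.   -0.48]
world [ 0.59073003 -0.08531639  0.067     ] move units [-0.006  0.692  0.003]
```

{"name": "carry_out", "arguments": {"moves": [[0,0.08,0,0,-1],[0,0.16,0,0,-1],[0,0.24,0,0,-1],[0,0.3,0,0,-1],[0,0.3,0,0,-1]]}}

```text
clock: 13.15
eef_pos: [0.5529, -0.0956, 0.0672]
tool_rot: [0.601, 0.799, 0.0, 0.0]
ft_force: [-2.6, 0.2, 6.1]
grip_width: 0.0479
```

```bash
python3 d.py -24 0 67;  python3 pic.py scene s18 235 375 165 275 5; python3 pic.py top t18 255 385 125 240 5
```

```text
t 13.15 gate [-63.3   0.5  67.2] yaw err of x 0.05873483290216441 grip 0.0479335713908348 F [-2.6  0.2  6.1] tilt [-2.e-04  6.e-04 -1.e+00] j [-0.17  0.51 -0.12  0.94  0.   -0.45]
world [ 0.59073003 -0.08531639  0.067     ] move units [-0.006  0.393  0.002]
```

View pics/s18.png

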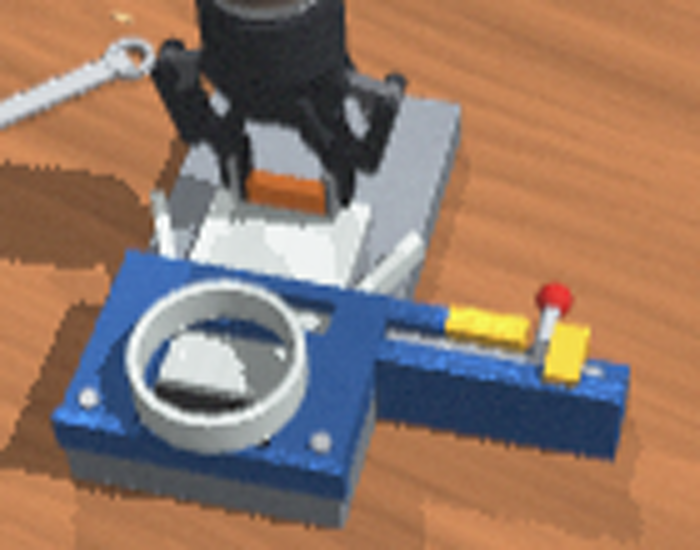

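View pics/t18.png

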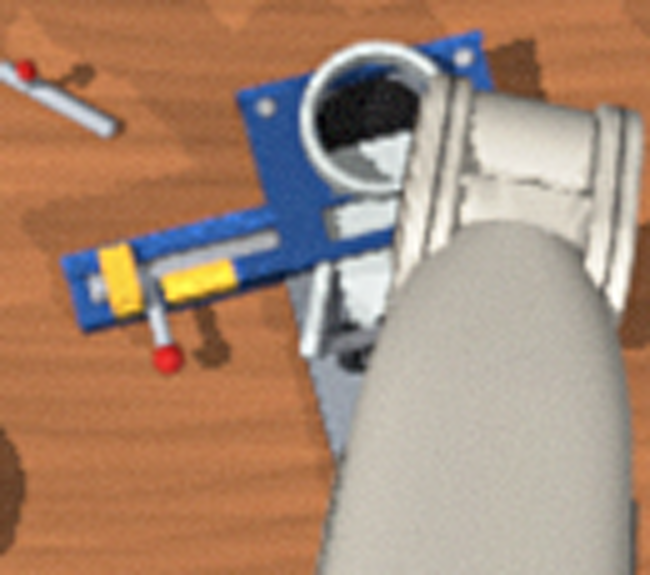

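The blade shows inside the collar at scene crop (200,370). It runs straight with low force. I'll go to just short of home.

{"name": "carry_out", "arguments": {"moves": [[0,0.08,0,0,-1],[0,0.16,0,0,-1],[0,0.24,0,0,-1],[0,0.33,0,0,-1],[0,0.33,0,0,-1]]}}

```text
clock: 13.75
eef_pos: [0.5848, -0.0865, 0.0672]
tool_rot: [0.601, 0.799, 0.0, 0.0]
ft_force: [-1.0, 1.4, 4.7]
grip_width: 0.0482
```

```bash
python3 d.py -24 0 67
```

```text
t 13.75 gate [-30.1   0.5  67.2] yaw err of x 0.05150590225985141 grip 0.04819588992884733 F [-1.   1.4  4.7] tilt [-1.0e-04  1.2e-03 -1.0e+00] j [-0.15  0.56 -0.03  0.98  0.   -0.43]
world [ 0.59073003 -0.08531639  0.067     ] move units [-0.005  0.061  0.002]
```

{"name": "carry_out", "arguments": {"moves": [[0,0.02,0,0,-1],[0,0.04,0,0,-1],[0,0.04,0,0,-1]]}}

```text
clock: 14.05
eef_pos: [0.5869, -0.0859, 0.0672]
tool_rot: [0.602, 0.799, -0.001, -0.0]
ft_force: [-4.8, -1.5, 6.5]
grip_width: 0.0483
```

```bash
python3 d.py -24 0 67;  python3 pic.py scene s19 235 375 165 275 5
```

```text
t 14.05 gate [-27.9   0.5  67.2] yaw err of x 0.020230769906763868 grip 0.04827707421323909 F [-4.8 -1.5  6.5] tilt [-1.0e-04 -1.7e-03 -1.0e+00] j [-0.14  0.56 -0.02  0.98 -0.   -0.42]
world [ 0.59073003 -0.08531639  0.067     ] move units [-0.005  0.039  0.002]
```

View pics/s19.png

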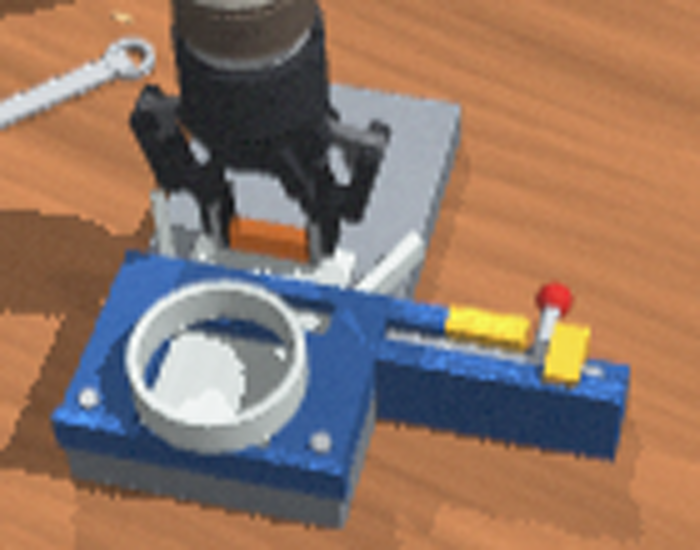

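{"name": "carry_out", "arguments": {"moves": [[0,0.02,0,0,-1],[0,0.04,0,0,-1],[0,0.04,0,0,-1]]}}

```text
clock: 14.4
eef_pos: [0.5907, -0.0848, 0.0672]
tool_rot: [0.602, 0.799, -0.001, -0.001]
ft_force: [-5.6, -0.0, 8.2]
grip_width: 0.0483
```

```bash
python3 d.py -24 0 67
```

```text
t 14.4 gate [-23.9   0.5  67.2] yaw err of x 0.02049520984994402 grip 0.04833717529623757 F [-5.6 -0.   8.2] tilt [-0.     -0.0017 -1.    ] j [-0.14  0.57 -0.01  0.99 -0.   -0.42]
world [ 0.59073003 -0.08531639  0.067     ] move units [-0.005 -0.001  0.002]
```

{"name": "carry_out", "arguments": {"moves": [[0,0.02,0,0,-1],[0,0.02,0,0,-1],[0,0.02,0,0,-1]]}}

```text
clock: 14.7
eef_pos: [0.5916, -0.0845, 0.0672]
tool_rot: [0.602, 0.799, -0.002, -0.001]
ft_force: [-7.4, -1.9, 9.1]
grip_width: 0.048
```

```bash
python3 d.py -24 0 67
```

```text
t 14.7 gate [-23.    0.5  67.2] yaw err of x 0.008577469443455499 grip 0.04799503861657927 F [-7.4 -1.9  9.1] tilt [-1.0e-04 -3.7e-03 -1.0e+00] j [-0.14  0.57 -0.01  0.99 -0.   -0.42]
world [ 0.59073003 -0.08531639  0.067     ] move units [-0.005 -0.01   0.002]
```

{"name": "carry_out", "arguments": {"moves": [[0,0.02,0,0,-1],[0,0.02,0,0,-1],[0,0.02,0,0,-1]]}}

```text
clock: 15.0
eef_pos: [0.5917, -0.0845, 0.0672]
tool_rot: [0.602, 0.799, -0.003, -0.002]
ft_force: [-12.1, -2.2, 13.0]
grip_width: 0.0481
```

```bash
python3 d.py -24 0 67
```

```text
t 15.0 gate [-22.9   0.5  67.2] yaw err of x -0.01761553279763106 grip 0.04808106611821491 F [-12.1  -2.2  13. ] tilt [-1.0e-04 -7.4e-03 -1.0e+00] j [-0.14  0.58 -0.    1.   -0.   -0.42]
world [ 0.59073003 -0.08531639  0.067     ] move units [-0.005 -0.011  0.002]
```

{"name": "carry_out", "arguments": {"moves": [[0,0.02,0,0,-1],[0,0.02,0,0,-1],[0,0.02,0,0,-1]]}}

```text
clock: 15.3
eef_pos: [0.5918, -0.0845, 0.0671]
tool_rot: [0.602, 0.798, -0.004, -0.003]
ft_force: [-17.3, -4.9, 16.9]
grip_width: 0.048
```

```bash
python3 d.py -24 0 67
```

```text
t 15.3 gate [-22.8   0.5  67.1] yaw err of x -0.04116642836048001 grip 0.04795889229013343 F [-17.3  -4.9  16.9] tilt [-1.000e-04 -1.120e-02 -9.999e-01] j [-0.14  0.58  0.    1.   -0.   -0.42]
world [ 0.59073003 -0.08531639  0.067     ] move units [-0.005 -0.012  0.002]
```

Hard stop: position is frozen at TCP gate x -22.9 while the force rises to 17 N. I'm relieving the push, releasing and rising.

{"name": "carry_out", "arguments": {"moves": [[0,-0.045,0,0,-1],[0,-0.045,0,0,-1],[0,-0.045,0,0,0.4],[0,-0.045,0,0,0.4],[0,-0.045,0,0,0.4]]}}

```text
clock: 15.8
eef_pos: [0.5934, -0.0841, 0.0665]
tool_rot: [0.602, 0.799, 0.0, 0.0]
ft_force: [-1.0, 0.1, 0.7]
grip_width: 0.0601
```

```bash
python3 d.py -24 0 67;  python3 pic.py scene s20 265 335 185 245 10
```

```text
t 15.8 gate [-21.1   0.5  66.5] yaw err of x 0.03342991673783402 grip 0.060084767522242774 F [-1.   0.1  0.7] tilt [ 1.e-04  6.e-04 -1.e+00] j [-0.14  0.57 -0.01  0.99  0.   -0.42]
world [ 0.59073003 -0.08531639  0.067     ] move units [-0.005 -0.029 -0.005]
```

View pics/s20.png

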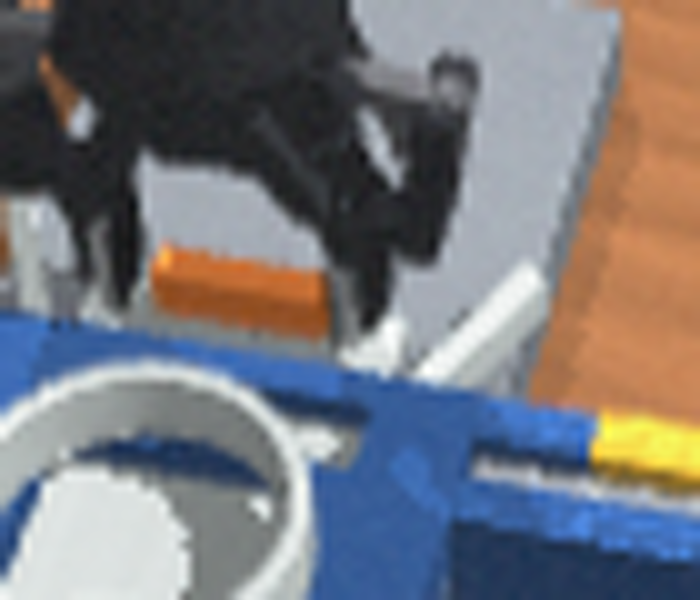

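Jaws are clear on both sides of the lip. I'm lifting away and backing off for the final view.

{"name": "carry_out", "arguments": {"moves": [[0,0,-0.3,0,0.4],[0,0,-0.7,0,0.4],[0,0,-1,0,0.4],[0,0,-1,0,0.4]]}}

```text
clock: 16.25
eef_pos: [0.5964, -0.0846, 0.1723]
tool_rot: [0.602, 0.799, 0.003, 0.005]
ft_force: [0.9, -0.7, -0.5]
grip_width: 0.06
```

{"name": "carry_out", "arguments": {"moves": [[-0.7,-1,-0.5,0,0.4],[-0.7,-1,-0.5,0,0.4],[-0.7,-1,-0.5,0,0.4],[-0.7,-1,-0.5,0,0.4]]}}

```text
clock: 16.65
eef_pos: [0.515, -0.182, 0.2184]
tool_rot: [0.604, 0.797, -0.0, 0.001]
ft_force: [0.1, 0.2, -0.5]
grip_width: 0.0599
```

{"name": "carry_out", "arguments": {"moves": [[-1,-1,0,0,0.4],[-1,-1,0,0,0.4],[-1,-1,0,0,0.4],[-1,-1,0,0,0.4]]}}

```text
clock: 17.05
eef_pos: [0.4457, -0.3061, 0.2156]
tool_rot: [0.604, 0.797, -0.001, -0.0]
ft_force: [0.1, 0.3, -0.6]
grip_width: 0.0597
```

```bash
python3 d.py;  python3 pic.py scene s21 235 375 165 275 5;python3 pic.py top t21 255 385 125 240 5
```

```text
t 17.05 gate [-224.3 -172.2  215.6] yaw err of x -0.317326805746486 grip 0.05968993929780713 F [ 0.1  0.3 -0.6] tilt [-1.0e-04 -1.4e-03 -1.0e+00] j [-0.6   0.34  0.04  1.27 -0.   -0.87]
```

View pics/s21.png

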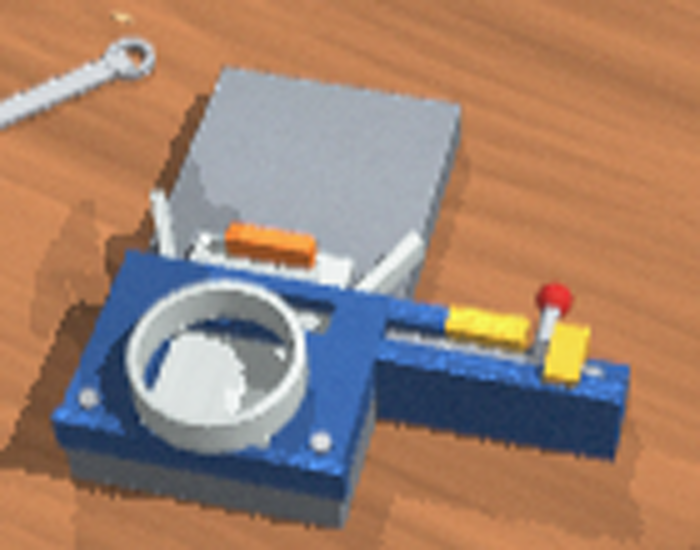

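View pics/t21.png

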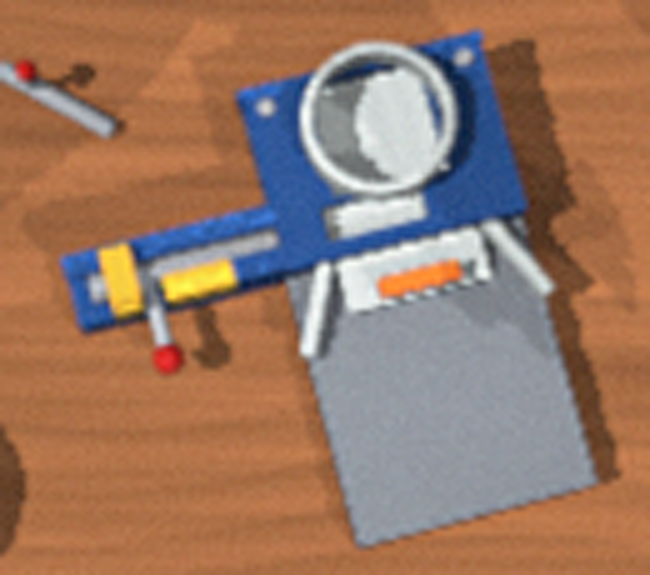

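```bash
python3 - <<'E'
from h import *
g=np.array([0.6138,-0.0787,0.2793])
t=lambda x,y:(255+(x+.5)/5-.5,125+(y+.5)/5-.5)
s=lambda x,y:(235+(x+.5)/5-.5,165+(y+.5)/5-.5)
print('edge',inv(g,onz('top',t(349,313),.04)).round(1),inv(g,onz('top',t(493,278),.04)).round(1),inv(g,onz('scene',s(355,258),.04)).round(1),inv(g,onz('scene',s(200,233),.04)).round(1))
print('lip top ctr',inv(g,onz('top',t(420,279),.057)).round(1))
P=[(-30,25,57),(-30,-25,57),(-18,25,57),(-18,-25,57),(-32,45,40),(-32,-45,40)]
for n,o in(('top',[255,125]),('scene',[235,165])):print(n,((proj(n,T(g,P))-o)*5).round(0).tolist())
print('knob',inv(g,tri({'top':t(168,358),'scene':s(555,298)})))
E
python3 pic.py top t22 0 640 0 400 1.25
python3 -c "
import cv2
a=cv2.imread('pics/s21.png');b=cv2.imread('pics/t21.png')
a=cv2.resize(a[190:320,160:420],None,fx=3,fy=3,interpolation=cv2.INTER_CUBIC);cv2.imwrite('pics/z1.png',a[:, :790])
b=cv2.resize(b[200:340,280:540],None,fx=3,fy=3,interpolation=cv2.INTER_CUBIC);cv2.imwrite('pics/z2.png',b)"
```

```text
edge [-31.   45.7  40. ] [-32.5 -44.7  40. ] [-30.5  45.2  40. ] [-29.3 -44.4  40. ]
lip top ctr [-24.4   0.5  57. ]
top [[381.0, 296.0], [461.0, 275.0], [376.0, 277.0], [456.0, 256.0], [348.0, 312.0], [491.0, 275.0]]
scene [[316.0, 231.0], [229.0, 216.0], [310.0, 248.0], [222.0, 233.0], [353.0, 254.0], [198.0, 227.0]]
knob [-29.25469894 158.32754213  36.84136336]
```

View pics/z1.png

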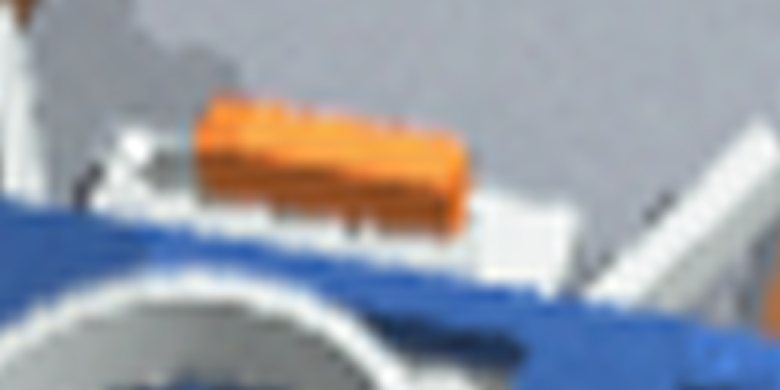

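View pics/z2.png

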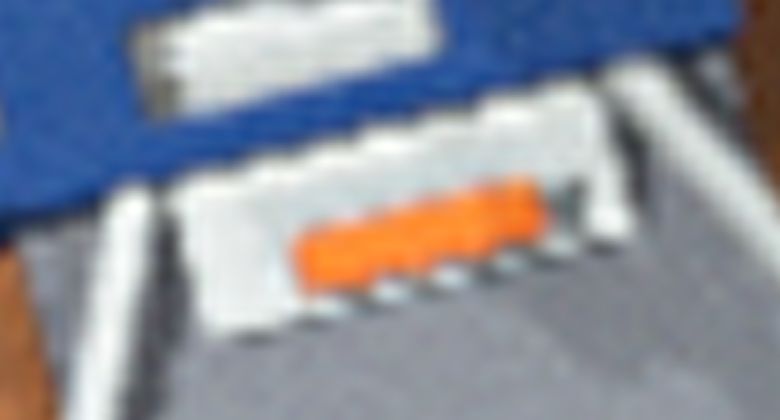

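View pics/t22.png

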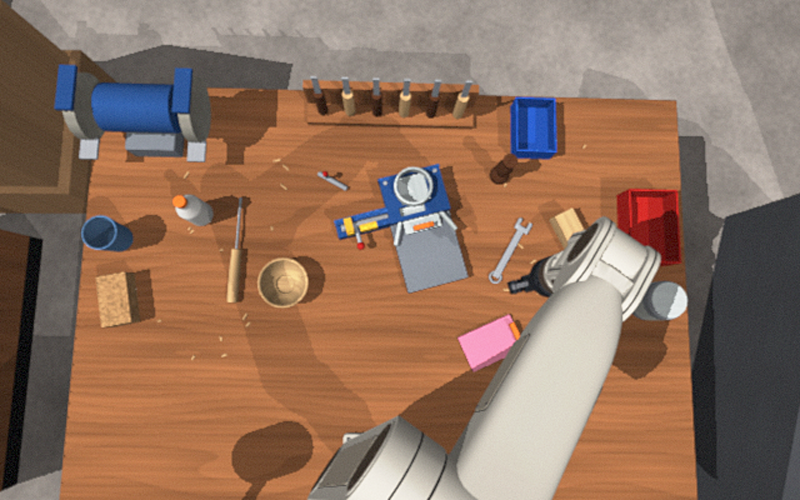

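Blade edge measures gate x -29 to -32.5 (home -32) and lip centre -24.4 (home -24). The parked knob hasn't moved and the bystanders in view look untouched. I'm handing in.

```bash
python3 -c "
from workcell import order
print(order.job_done())"
```

```text
the job is handed in; nothing more can be done
None
```

The job is handed in at about 17 s of the 64 s allowed. The bolt is parked in the yellow notch and the blade is in the slot against its back stop.

**What I did**
- **Bolt:** I gripped the red ball, drew the bolt back to the hard stop, backed off 2.5 mm to the notch centre and swung the handle about 38° towards the tray. I then released it and it dropped flat.
- **Blade:** I gripped the orange lip across its width, lined it up with the slot and slid it in. It stopped dead with about 17 N of push, and I released and withdrew the arm.

**Last checks**
- **Bolt:** the knob measures gate (-29, 158, 37) mm against about (-30, 158, 39) expected for parked. It read the same before and after the blade went in.
- **Blade:** the lip centre is at gate x -24.4 mm (home is -24). Readings of the outer edge spread from -29 to -32.5 mm (home is -32). The top camera gives -31 to -32.5 and the scene camera -29 to -30.5. The hard stop supports fully home, so I take the difference as pixel error.
- **Bystanders:** those visible in the last overhead picture look unmoved. The arm hid the brush and part of the timber blank, and it never reached down near either.

**Not as planned**
- My first grip on the ball was too high and lifted the gripper 4 mm, so I reopened and gripped lower.
- The grip reads 2 to 4 mm under the true sizes, on both the ball and the lip. I put this down to soft pads.

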